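Tidy the brew bar: canisters by lid colour, tamper on its dock

ROBOT

A 6-joint arm with a two-finger parallel gripper is mounted at the origin on the work surface. World frame = base frame: x ahead of the robot, y to its left, z up, the work surface at z = 0. Lengths are in mm, angles in rad, forces in N, time in s.
With the tool pointing down it reaches from about 350 to 975 mm from the base axis. Payload 7.1 kg.
Tool frame: the origin (TCP) lies between the finger pads; the fingertips stand 19 mm ahead of it and the grasp point (between the pads) is the TCP (ctrl.tcp_to_tips is the distance from the TCP to the fingertips, in mm); z points along the fingers, y is the line along which they close (so a half turn about z gives the same grasp; the last joint's range is limited). The gripper opens to 88 mm and grips with 3 to 60 N. Pads are 20 mm wide; open, the fingers measure 115 mm over their backs; the gripper's body (75 mm by 178 mm) begins 61 mm behind the grasp point.
Start: joints at [-1.187, 0.423, 1.63, -0, 1.089, -0.019], TCP at [245.013, -574.955, 206.975] pointing down, gripper open.
Joint ranges: [-3, 3], [-0.9, 2.11], [0.09, 2.58], [-1.31, 4.45], [0.11, 2.69], [-2.54, 2.54]. Speed limits (rad/s): [2.39, 2.39, 3.01, 3.14, 3.14, 3.14].

INTERFACE

Orientations are given as a rotation vector (axis times angle).
In Python, from workcell import status, optics, ctrl gives the robot as it stands. The module is installed in compiled form; this text tells all that it offers.
- The arm moves only by the shell command python3 -m inch 'ROWS'. ROWS is JSON, a list that holds one entry, the list of rows, each a list of 7 numbers: the shift along the tool's x, y, z in mm, then the turn, a rotation vector about the tool's x, y, z in rad, then the opening in per cent of the stroke, from 0 (shut) to 100 (fully open). A call has 1 to 20 rows; each row is the pose to reach, as a shift and turn from the pose commanded when the call began, along the tool's axes at that moment; what a row does not reach only later rows make up. A row lasts 1/10 s, in which the tool goes at most 50 mm and 8.59 degrees, less where a joint would pass 70% of its speed; a pose out of reach is approached as far as the arm can. A call with a gripper value outside its range is refused whole. The fingers move at their own pace and stop on an object; the grip force is fixed at half the most. Time passes only in rows, so rows that repeat a pose let the fingers close. It gives the time, the measured TCP pose, the force, the opening and the grip force at its end, in the units of the state.
- status.get_obs(): the state, without advancing time (a new reading comes with each control period).
- optics.get_image(name): name is "scene" or "top" or "wrist"; returns a dict with "frame" (420x560x3 uint8, red, green, blue), "fx", "fy", "cx", "cy" (pixels), "rvec" (rotation vector, rad) and "tvec" (3), from world to camera coordinates, as OpenCV has them; the wrist camera has in their place "hand_eye" (4x4, takes a point from camera to tool coordinates, whose origin is the TCP and whose axes are the flange's). Camera axes: x right, y down, z forward; pixel columns grow to the right and rows downward; lengths in mm; the calibration is good to about 2 mm. A picture is of the moment at which its call begins: read the wrist's pose just before it. There is no depth.
- ctrl.close_job(): hands the job in; it is judged then, once.
The state is a dict: "t": time; "qpos": joint angles; "qvel": joint speeds; "joint_torque": joint torques, N m; "ee_pos": TCP position; "orientation": TCP orientation; "ft_force": force on the tool from outside, world axes, zero at the start; "moment": the same for the moment, N m; "width": finger opening in mm; "grasp_force": force on a finger pad.
Only numpy, scipy, OpenCV 4.12 (cv2) and the standard library are available. Lean on these libraries where they do the work, as an engineer would, in place of code of your own. Each camera call takes 0.05 s, during which the arm holds its last target. There are 200 camera calls.

TASK

Sort what the last shift left on the coffee counter: stand both red-lidded bean canisters upright in the red tray and both blue-lidded ones upright in the blue tray, and stand the tamper base down inside its round black dock. Leave the white cup and the steel milk pitcher where they are.

Things in the scene. Friction and masses are not known exactly. Their poses are not given: they have to be found in the camera images.
- red_can_a: upright sealed bean canister: bare steel cylinder 40 mm diameter with a red screw lid 42 mm diameter; 85 mm tall in all (the lid is the top 19 mm, fixed to it), about 90 g; loose. Origin: centre of its underside, z up. One of two alike.
- red_can_b: upright sealed bean canister: bare steel cylinder 40 mm diameter with a red screw lid 42 mm diameter; 85 mm tall in all (the lid is the top 19 mm, fixed to it), about 90 g; loose. Origin: centre of its underside, z up. One of two alike.
- blue_can_a: upright sealed bean canister: bare steel cylinder 40 mm diameter with a blue screw lid 42 mm diameter; 85 mm tall in all (the lid is the top 19 mm, fixed to it), about 90 g; loose. Origin: centre of its underside, z up. One of two alike.
- blue_can_b: upright sealed bean canister: bare steel cylinder 40 mm diameter with a blue screw lid 42 mm diameter; 85 mm tall in all (the lid is the top 19 mm, fixed to it), about 90 g; loose. Origin: centre of its underside, z up. One of two alike.
- tamper: coffee tamper standing on its steel base (58 mm diameter, 22 mm high) with a black handle above: narrow at the neck, then a straight 36 mm diameter grip from 52 to 90 mm up, rounded top at 98 mm; about 350 g; loose. Origin: centre of its underside, z up along the handle.
- red_tray: open red plastic tray, fixed to the counter: outside 86 mm along its x, 160 mm along its y, 30 mm high; walls 4 mm, floor 4 mm thick (inside 78 x 152 mm). Origin: centre of its underside, x across, y along its length, z up. Two canisters stand side by side in it along y, e.g. at y = +36 and -36 mm.
- blue_tray: open blue plastic tray, fixed to the counter: outside 86 mm along its x, 160 mm along its y, 30 mm high; walls 4 mm, floor 4 mm thick (inside 78 x 152 mm). Origin: centre of its underside, x across, y along its length, z up. Two canisters stand side by side in it along y, e.g. at y = +36 and -36 mm.
- dock: round shallow black rubber dish, fixed to the counter: 92 mm outside and 84 mm inside diameter, 14 mm high, floor 5 mm thick. Origin: centre of its underside, z up.
- cup: bystander: white ceramic mug, 84 mm diameter, 62 mm tall, with a handle on its +y side, loose. Origin: centre of its underside.
- pitcher: bystander: open steel milk pitcher without handle, 84 mm diameter at the rim, 95 mm tall, loose. Origin: centre of its underside.
Not all that is in view belongs to the job. What is shaped like the red_can_a but orange is not meant.

How it is judged (in metres and radians):
At the end, for the whole second after the job is handed in: Canisters on the floor of the tray of their lid's colour (within 25 mm of its centre across, 62 mm along, underside under 10 mm up); tamper within 15 mm of the dock's centre, underside under 10 mm up. All within 0.08 rad of upright, at rest, released (x of red_can_a in the frame of red_tray between -0.025 and 0.025 m and y of red_can_a in the frame of red_tray between -0.062 and 0.062 m and z of red_can_a in the frame of red_tray between 0 and 0.01 m and angle between each of red_can_a, red_can_b, blue_can_a, blue_can_b, tamper's own z axis and vertical below 0.08 rad and linear speed of each of red_can_a, red_can_b, blue_can_a, blue_can_b, tamper below 0.02 m/s and angular speed of each of red_can_a, red_can_b, blue_can_a, blue_can_b, tamper below 0.3 rad/s and x of red_can_b in the frame of red_tray between -0.025 and 0.025 m and y of red_can_b in the frame of red_tray between -0.062 and 0.062 m and z of red_can_b in the frame of red_tray between 0 and 0.01 m and x of blue_can_a in the frame of blue_tray between -0.025 and 0.025 m and y of blue_can_a in the frame of blue_tray between -0.062 and 0.062 m and z of blue_can_a in the frame of blue_tray between 0 and 0.01 m and x of blue_can_b in the frame of blue_tray between -0.025 and 0.025 m and y of blue_can_b in the frame of blue_tray between -0.062 and 0.062 m and z of blue_can_b in the frame of blue_tray between 0 and 0.01 m and horizontal distance between tamper and dock below 0.015 m and z of tamper in the frame of dock below 0.01 m); the robot touches nothing.
It fails at once if the white cup is shifted by more than 20 mm or tipped (distance of cup from where it was at the start of the episode above 0.02 m or angle between cup's own z axis and vertical above 0.35 rad).
It fails at once if the milk pitcher is shifted by more than 20 mm or tipped (distance of pitcher from where it was at the start of the episode above 0.02 m or angle between pitcher's own z axis and vertical above 0.35 rad).
It also fails if it takes over 115 s, if anything falls off the work surface, if the arm or the gripper's body presses on something with over 40 N, if the wrist force passes 120 N, or if a joint passes its speed limit or range.

## Working session

There is one attempt and no reset: what is moved stays moved. The work goes in short steps, Python scripts to look and compute and a shell command to move; the robot and the scene stay as the last step left them, time stands still between calls to the robot, and variables do not carry over. Pictures are saved under pics/ and viewed, at most 14 in all, crops included, and the job is handed in when it is done.

```bash
mkdir -p pics
cat > h.py <<'E'
import numpy as np, cv2
from scipy.spatial.transform import Rotation as R
from workcell import status, optics, ctrl
def grab(name,fn=None):
    o=status.get_obs(); im=optics.get_image(name)
    if fn: cv2.imwrite('pics/'+fn,cv2.cvtColor(im['frame'],cv2.COLOR_RGB2BGR))
    if 'hand_eye' in im:
        H=np.array(im['hand_eye']); Rt=R.from_rotvec(o['orientation']).as_matrix()
        im['Rw']=Rt@H[:3,:3]; im['c']=Rt@H[:3,3]+np.array(o['ee_pos'])
    else:
        Rc=R.from_rotvec(np.ravel(im['rvec'])).as_matrix(); im['Rw']=Rc.T; im['c']=-Rc.T@np.ravel(im['tvec'])
    return im
def ray(im,u,v,z):
    d=im['Rw']@np.array([(u-im['cx'])/im['fx'],(v-im['cy'])/im['fy'],1]); c=im['c']
    return c+d*(z-c[2])/d[2]
E
python3 - <<'E'
from h import *
for n in ('top','scene'):
    im=grab(n,n+'1.png'); print(n,im['c'].round(),im['fx'])
o=status.get_obs(); print(o['t'],o['orientation'],o['width'])
E
```

```text
top [4.330e+02 1.000e+00 1.352e+03] 457.3211206289795
scene [ 796. -498.  956.] 407.82212342062587
0.1 [-3.07677508e+00 -6.28157395e-01  4.27830828e-04] 87.81354342472855
```

View pics/top1.png

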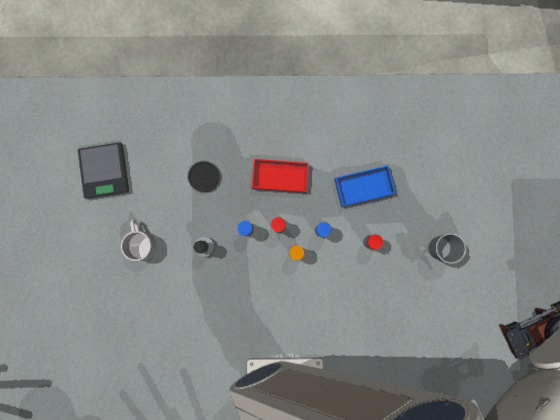

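View pics/scene1.png

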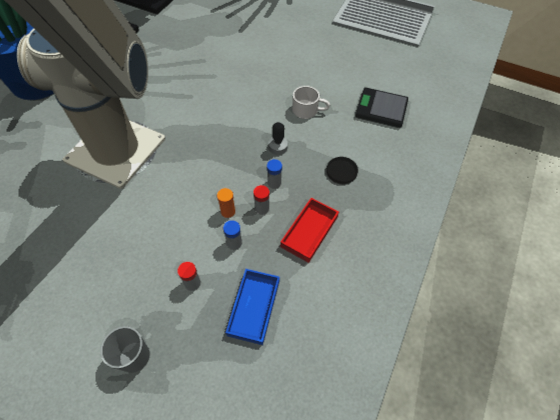

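Top view:
- **Red lids:** (279,225) and (376,242).
- **Blue lids:** (245,228) and (324,230).
- **Orange decoy:** (297,253), left alone because its hue is orange, not red.
- **Tamper and dock:** tamper (204,247), black dock (204,177).
- **Trays:** red (281,176), blue (366,187).
- **Bystanders:** cup (136,246), pitcher (451,249).

Next I'll measure them and confirm the lids in a crop.

```bash
cat > m.py <<'E'
from h import *
im=grab('top'); f=im['frame']; hsv=cv2.cvtColor(f,cv2.COLOR_RGB2HSV)
H,S,V=[hsv[...,i].astype(int) for i in range(3)]
def blobs(m,lo):
    n,l,st,ce=cv2.connectedComponentsWithStats(m.astype(np.uint8)); return [(i,l,st[i],ce[i]) for i in range(1,n) if st[i][4]>lo and st[i][1]<300 and st[i][1]>100]
for nm,m in (('red',((H<6)|(H>174))&(S>150)&(V>60)),('blue',(H>100)&(H<125)&(S>140)&(V>60)),('orange',(H>8)&(H<22)&(S>150)&(V>100))):
    for i,l,s,c in blobs(m,50):
        if s[4]<600: print(nm,'lid',c.round(1),s[4],ray(im,*c,85).round(1)[:2])
        else:
            cnt=cv2.findContours((l==i).astype(np.uint8),0,2)[0][0]
            P=np.array([ray(im,*p[0],27)[:2] for p in cnt],np.float32)
            print(nm,'tray',cv2.minAreaRect(P))
for i,l,s,c in blobs((V<55)&(S<120),120):print('dark',c.round(1),s,ray(im,*c,10).round(1)[:2],ray(im,*c,92).round(1)[:2])
cv2.imwrite('pics/crop1.png',cv2.cvtColor(cv2.resize(f[130:275,110:310+170],None,fx=2.1,fy=2.1,interpolation=cv2.INTER_CUBIC),cv2.COLOR_RGB2BGR))
E
python3 m.py
python3 - <<'E'
from h import *
o=status.get_obs(); print(R.from_rotvec(o['orientation']).as_matrix().round(3),o['ee_pos'],o['ft_force'])
im=optics.get_image('wrist');print(np.array(im['hand_eye']).round(2),im['fx'])
E
```

```text
red tray ((637.3685913085938, 9.047599792480469), (159.5419921875, 85.87855529785156), 85.00068664550781)
red lid [277.7 224.2] 164 [490.9  15.7]
red lid [374.8 241.5] 173 [ 440.2 -252.5]
blue tray ((604.6595458984375, -239.33056640625), (87.09109497070312, 162.40354919433594), 12.947072982788086)
blue lid [244.6 227.8] 168 [482.1 107.3]
blue lid [323.3 229.1] 173 [ 476.  -110.4]
orange lid [296.4 252.3] 167 [412.7 -35.3]
dark [122.5 172.6] [105 143  24  52 142] [651.8 473.2] [638.4 444.3]
dark [203.9 175.8] [189 162  30  30 408] [639.8 233.2] [627.1 219.1]
[[ 0.92   0.392 -0.001]
 [ 0.392 -0.92   0.001]
 [-0.    -0.001 -1.   ]] [ 244.82654667 -574.53499538  206.36087648] [ 0.17982725 -1.52857086 -0.40821731]
[[   0.     -0.97   -0.24   65.68]
 [   1.      0.      0.     -0.68]
 [  -0.     -0.24    0.97 -178.61]
 [   0.      0.      0.      1.  ]] 349.5209629773567
```

View pics/crop1.png

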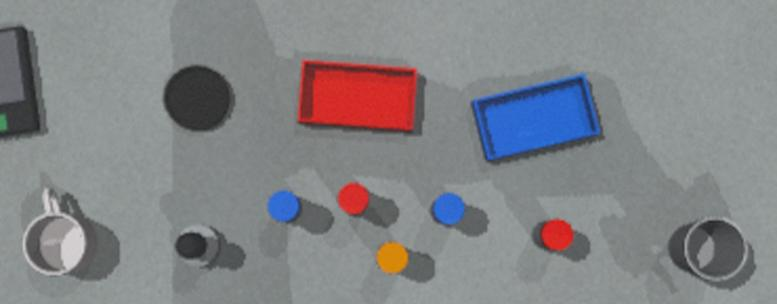

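The crop confirms red lids at crop (353,198) and (557,235), and blue lids at (284,206) and (449,208). The orange one at (392,258) stays put. I'll go above the right-hand red can first, turning the tool so its y axis is world +x.

```bash
python3 -m inch '[[[31,-22,2,0,0,-0.117,100],[61,-44,3,0,0,-0.234,100],[92,-66,5,0,0,-0.35,100],[122,-88,6,0,0,-0.467,100],[153,-110,8,0,0,-0.584,100],[183,-132,10,0,0,-0.7,100],[214,-154,11,0,0,-0.818,100],[244,-176,13,0,0,-0.934,100],[275,-198,14,0,0,-1.051,100],[306,-220,16,0,0,-1.168,100],[306,-220,16,0,0,-1.168,100],[306,-220,16,0,0,-1.168,100]]]'
cat > w.py <<'E'
from h import *
import sys
# wrist: lids at z=85; args: optional filename
im=grab('wrist',sys.argv[1] if len(sys.argv)>1 else None); f=im['frame']; o=status.get_obs()
print('tcp',np.round(o['ee_pos'],1),R.from_rotvec(o['orientation']).as_matrix().round(3)[:,:2].tolist(),o['t'],o['width'])
hsv=cv2.cvtColor(f,cv2.COLOR_RGB2HSV); H,S,V=[hsv[...,i].astype(int) for i in range(3)]
for nm,m in (('red',((H<6)|(H>174))&(S>150)&(V>60)),('blue',(H>100)&(H<125)&(S>140)&(V>60))):
    n,l,st,ce=cv2.connectedComponentsWithStats(m.astype(np.uint8))
    for i in range(1,n):
        if st[i][4]>400: print(nm,st[i],[ray(im,*ce[i],z)[:2].round(1).tolist() for z in (80,30)])
E
python3 w.py w1.png
```

```text
t: 1.4
ee_pos: [440.5, -252.2, 190.9]
orientation: [-2.221, -2.222, 0.001]
ft_force: [-1.4, -0.7, -1.3]
width: 87.7
grasp_force: 0.0
tcp [ 440.1 -252.8  191. ] [[0.001, 1.0], [1.0, -0.001], [-0.0, -0.0]] 1.45 88.00888218120511
red [ 266  180   49   51 1929] [[441.5, -253.6], [441.7, -265.2]]
red [133 239  60  58 777] [[326.5, -312.4], [306.8, -334.2]]
red [385 239  49  36 428] [[545.7, -302.0], [563.9, -322.1]]
blue [ 310    0   57   53 2495] [[477.2, -113.4], [483.6, -100.9]]
blue [  394    85   115   178 15509] [[577.6, -227.2], [601.3, -234.3]]
```

View pics/w1.png

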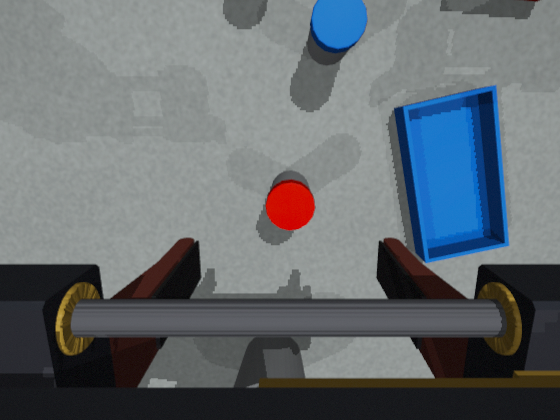

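The wrist view shows the red lid at (290,205), centred between the fingers, with the blue tray at right. The estimate holds, so I'll descend, grip and lift.

```bash
python3 -m inch '[[[0,0,25,0,0,0,100],[0,0,55,0,0,0,100],[0,1,85,0,0,0,100],[0,1,110,0,0,0,100],[0,1,123,0,0,0,100],[0,1,123,0,0,0,100],[0,1,123,0,0,0,0],[0,1,123,0,0,0,0],[0,1,123,0,0,0,0],[0,1,123,0,0,0,0],[0,1,123,0,0,0,0],[0,1,123,0,0,0,0],[0,1,123,0,0,0,0],[0,1,123,0,0,0,0]]]'
```

```text
t: 2.85
ee_pos: [441.5, -252.7, 68.2]
orientation: [2.221, 2.221, 0.0]
ft_force: [-0.1, -0.4, 1.9]
width: 39.1
grasp_force: 30.0
```

```bash
python3 -m inch '[[[0,0,-20,0,0,0,0],[0,0,-55,0,0,0,0],[0,0,-90,0,0,0,0],[0,0,-112,0,0,0,0],[20,18,-112,0,0,0,0],[50,44,-112,0,0,0,0],[85,74,-112,0,0,0,0],[120,104,-112,0,0,0,0],[155,134,-112,0,0,0,0],[185,158,-112,0,0,0,0],[210,180,-112,0,0,0,0],[226,192,-112,0,0,0,0],[226,192,-112,0,0,0,0],[226,192,-112,0,0,0,0]]]'
python3 w.py w2.png
```

```text
t: 4.25
ee_pos: [632.4, -26.9, 179.4]
orientation: [-2.22, -2.221, 0.002]
ft_force: [-0.9, -0.0, -1.4]
width: 39.2
grasp_force: 30.0
tcp [632.2 -27.4 179.6] [[0.0, 1.0], [1.0, -0.0], [-0.0, -0.002]] 4.3 39.096231053072096
red [  245    61   108   238 19230] [[637.1, 1.2], [637.9, -5.6]]
red [  82  128   62   53 2593] [[493.0, 15.8], [467.9, 11.6]]
blue [  50    0   70   59 3239] [[484.1, 106.5], [457.3, 118.6]]
blue [ 222  337   84   41 3043] [[610.0, -170.1], [605.9, -207.7]]
```

View pics/w2.png

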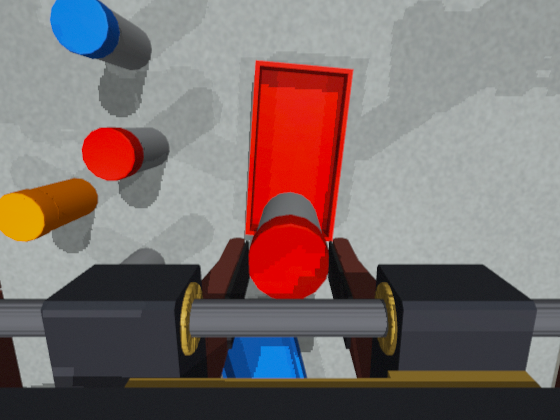

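The can is held upright at (288,255) and the tray rim shows at (256,62), (352,70) and (246,236). I'll check those corners by casting rays.

Run:
```python
from h import *
im=grab('wrist')
for p in [(256,62),(352,70),(246,236),(330,240),(288,255)]: print(p,ray(im,*p,30).round(1),ray(im,*p,195).round(1))
im=grab('top');
for p in [(200.5,245.7),(204,247)]: print(ray(im,*p,95).round(1),ray(im,*p,10).round(1))
```

```text
(256, 62) [603.4  90.3  30. ] [618.   64.4 195. ]
(352, 70) [687.7  83.8  30. ] [659.9  61.1 195. ]
(246, 236) [590.1 -69.7  30. ] [611.4 -15.2 195. ]
(330, 240) [673.  -73.7  30. ] [652.6 -17.2 195. ]
(288, 255) [631.5 -89.6  30. ] [632.  -25.1 195. ]
[433.9 227.4  95. ] [434.  242.7  10. ]
[430.3 217.9  95. ] [430.1 232.5  10. ]
```

The tray matches the estimate, with its centre near (638,8). I'll lower the can and release it.

```bash
python3 -m inch '[[[0,3,25,0,0,0,0],[0,3,55,0,0,0,0],[0,3,80,0,0,0,0],[0,3,97,0,0,0,0],[0,3,103,0,0,0,0],[0,3,107,0,0,0,0],[0,3,107,0,0,0,0],[0,3,107,0,0,0,100],[0,3,107,0,0,0,100],[0,3,107,0,0,0,100],[0,3,107,0,0,0,100],[0,3,107,0,0,0,100],[0,3,90,0,0,0,100],[0,3,60,0,0,0,100],[0,3,25,0,0,0,100],[0,3,0,0,0,0,100],[0,3,0,0,0,0,100]]]'; python3 w.py
```

```text
t: 6.1
ee_pos: [639.1, -26.8, 185.5]
orientation: [2.217, 2.217, 0.009]
ft_force: [-0.8, -0.0, 1.2]
width: 87.8
grasp_force: 0.0
tcp [637.7 -26.7 183. ] [[0.0, 1.0], [1.0, -0.0], [-0.0, 0.005]] 6.15 87.82769213904062
red [  238    62   104   177 15179] [[638.9, 19.4], [639.1, 15.8]]
red [  75  128   62   52 2521] [[492.9, 15.9], [467.4, 11.8]]
red [132 239  61  59 813] [[527.8, -84.6], [508.5, -106.4]]
red [387 239  46  35 419] [[742.8, -74.3], [761.3, -94.3]]
blue [  43    0   69   60 3248] [[484.0, 107.1], [456.9, 119.0]]
blue [100 271  31  28 586] [[484.9, -97.8], [458.0, -121.9]]
blue [ 205  337   95   51 3818] [[605.4, -175.9], [599.7, -213.8]]
```

```bash
python3 -m inch '[[[8,-25,0,0,0,0,100],[18,-60,0,0,0,0,100],[28,-95,0,0,0,0,100],[37,-125,0,0,0,0,100],[42,-144,0,0,0,0,100],[42,-144,5,0,0,0,100],[42,-144,30,0,0,0,100],[42,-144,65,0,0,0,100],[42,-144,95,0,0,0,100],[42,-144,112,0,0,0,100],[42,-144,112,0,0,0,100],[42,-144,112,0,0,0,0],[42,-144,112,0,0,0,0],[42,-144,112,0,0,0,0],[42,-144,112,0,0,0,0],[42,-144,112,0,0,0,0],[42,-144,112,0,0,0,0],[42,-144,112,0,0,0,0],[42,-144,112,0,0,0,0]]]'
```

```text
t: 8.05
ee_pos: [492.5, 15.4, 68.3]
orientation: [2.221, 2.221, 0.001]
ft_force: [-1.3, 0.1, 3.3]
width: 39.1
grasp_force: 30.0
```

```bash
python3 -m inch '[[[0,0,-20,0,0,0,0],[0,0,-55,0,0,0,0],[0,0,-90,0,0,0,0],[0,0,-112,0,0,0,0],[4,20,-112,0,0,0,0],[10,50,-112,0,0,0,0],[17,85,-112,0,0,0,0],[23,120,-112,0,0,0,0],[28,140,-112,0,0,0,0],[29,149,-112,0,0,0,0],[29,149,-112,0,0,0,0],[29,149,-112,0,0,0,0],[29,149,-90,0,0,0,0],[29,149,-60,0,0,0,0],[29,149,-32,0,0,0,0],[29,149,-14,0,0,0,0],[29,149,-8,0,0,0,0],[29,149,-5,0,0,0,0],[29,149,-5,0,0,0,0],[29,149,-5,0,0,0,0]]]'
```

```text
t: 10.05
ee_pos: [641.9, 44.4, 74.2]
orientation: [2.221, 2.221, 0.002]
ft_force: [0.3, 0.6, 0.5]
width: 0.0
grasp_force: 0.0
```

The gripper is shut on nothing, so the can was dropped on the way. I'll look before moving.

Run:
```python
from h import *
a=grab('scene'); b=grab('top')
f=cv2.resize(a['frame'][130:330,150:400],None,fx=1.8,fy=1.8); g=cv2.resize(b['frame'][130:290,200:420],None,fx=2.0,fy=2.0)
h=max(f.shape[0],g.shape[0]); p=lambda x:cv2.copyMakeBorder(x,0,h-x.shape[0],0,0,0)
o=np.hstack([p(f),p(g)]); o=cv2.resize(o,None,fx=.89,fy=.89); print(o.shape)
cv2.imwrite('pics/chk1.png',cv2.cvtColor(o,cv2.COLOR_RGB2BGR))
```

```text
(320, 792, 3)
```

View pics/chk1.png

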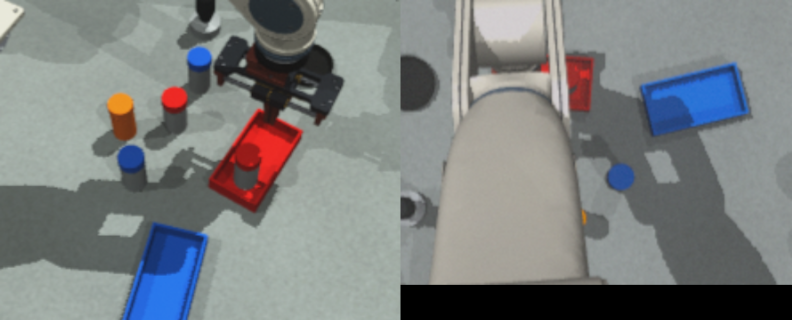

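In the scene crop the red can still stands upright at (175,100), about where it was, so the high grip slipped off. The first can stands in the tray at (245,165). I'll go back above it, look, and grip lower on the steel body below the lid.

```bash
python3 -m inch '[[[0,0,-25,0,0,0,0],[0,0,-60,0,0,0,0],[0,0,-95,0,0,0,50],[0,0,-107,0,0,0,100],[-6,-30,-107,0,0,0,100],[-13,-65,-107,0,0,0,100],[-20,-100,-107,0,0,0,100],[-26,-135,-107,0,0,0,100],[-28,-149,-107,0,0,0,100],[-28,-149,-107,0,0,0,100],[-28,-149,-107,0,0,0,100]]]'; python3 w.py w3.png
```

```text
t: 11.25
ee_pos: [493.9, 16.5, 180.4]
orientation: [2.221, 2.22, 0.002]
ft_force: [0.1, 0.1, 0.2]
width: 68.5
grasp_force: 0.0
tcp [494.2  16.5 180.3] [[-0.0, 1.0], [1.0, 0.0], [0.0, 0.002]] 11.3 72.83444331094778
red [  365   112   137   167 14327] [[614.5, 30.4], [636.2, 21.1]]
red [ 252  181   51   52 2078] [[484.7, 15.8], [483.1, 3.8]]
red [164 239  49  58 660] [[406.1, -38.2], [390.4, -59.8]]
blue [ 246   59   56   58 2514] [[482.8, 108.6], [480.9, 113.2]]
blue [ 248  337   46   29 1112] [[477.4, -118.1], [474.5, -154.0]]
blue [ 334  337   71   41 2150] [[566.9, -129.5], [580.0, -167.5]]
```

View pics/w3.png

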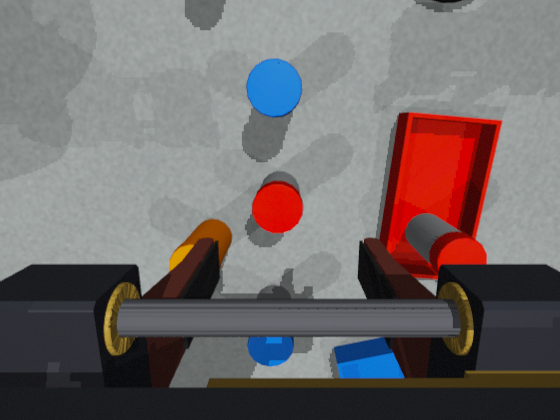

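The can is upright at (277,207), moved to (485,16). This time I'll grip at z≈52 and check after a short lift.

```bash
python3 -m inch '[[[0,-9,25,0,0,0,100],[0,-9,55,0,0,0,100],[0,-9,85,0,0,0,100],[0,-9,110,0,0,0,100],[0,-9,128,0,0,0,100],[0,-9,128,0,0,0,100],[0,-9,128,0,0,0,0],[0,-9,128,0,0,0,0],[0,-9,128,0,0,0,0],[0,-9,128,0,0,0,0],[0,-9,128,0,0,0,0],[0,-9,128,0,0,0,0],[0,-9,128,0,0,0,0],[0,-9,128,0,0,0,0],[0,-9,120,0,0,0,0],[0,-9,105,0,0,0,0],[0,-9,85,0,0,0,0],[0,-9,60,0,0,0,0],[0,-9,30,0,0,0,0],[0,-9,16,0,0,0,0]]]'
```

```text
t: 13.3
ee_pos: [484.1, 16.4, 166.6]
orientation: [2.22, 2.22, 0.003]
ft_force: [0.2, -0.4, 0.2]
width: 41.5
grasp_force: 30.0
```

```bash
python3 -m inch '[[[3,18,0,0,0,0,0],[8,45,0,0,0,0,0],[14,75,0,0,0,0,0],[20,105,0,0,0,0,0],[25,135,0,0,0,0,0],[28,152,0,0,0,0,0],[28,157,0,0,0,0,0],[28,157,0,0,0,0,0],[28,157,20,0,0,0,0],[28,157,45,0,0,0,0],[28,157,70,0,0,0,0],[28,157,90,0,0,0,0],[28,157,100,0,0,0,0],[28,157,106,0,0,0,0],[28,157,106,0,0,0,0]]]'
```

```text
t: 14.8
ee_pos: [639.7, 44.3, 57.9]
orientation: [-2.221, -2.221, 0.001]
ft_force: [-0.3, 0.2, -0.6]
width: 41.5
grasp_force: 30.0
```

```bash
python3 -m inch '[[[0,0,1,0,0,0,100],[0,0,1,0,0,0,100],[0,0,1,0,0,0,100],[0,0,1,0,0,0,100],[0,0,1,0,0,0,100],[0,0,-20,0,0,0,100],[0,0,-55,0,0,0,100],[0,0,-90,0,0,0,100],[0,0,-122,0,0,0,100],[-20,-20,-122,0,0,0,100],[-50,-50,-122,0,0,0,100],[-80,-80,-122,0,0,0,100],[-110,-112,-122,0,0,0,100],[-135,-140,-122,0,0,0,100],[-152,-158,-122,0,0,0,100],[-156,-164,-122,0,0,0,100],[-156,-164,-122,0,0,0,100],[-156,-164,-122,0,0,0,100]]]'; python3 w.py w4.png
```

```text
t: 16.6
ee_pos: [477.3, -111.3, 180.3]
orientation: [2.221, 2.221, 0.001]
ft_force: [0.5, 0.0, 0.7]
width: 87.8
grasp_force: 0.0
tcp [ 477.4 -111.1  180.2] [[-0.001, 1.0], [1.0, 0.001], [-0.0, 0.001]] 16.65 87.81982096091845
red [  400     0   154   155 11678] [[614.8, -15.0], [639.5, -9.7]]
red [135 239  57  56 719] [[369.0, -165.5], [349.6, -187.0]]
red [384 239  48  34 425] [[577.4, -155.6], [595.3, -175.4]]
blue [ 263  179   52   53 2090] [[477.4, -110.7], [477.5, -122.4]]
blue [ 353  227   97   73 2855] [[573.5, -156.5], [590.8, -176.5]]
blue [ 372  337   62   41 1937] [[579.4, -254.9], [597.8, -292.5]]
```

View pics/w4.png

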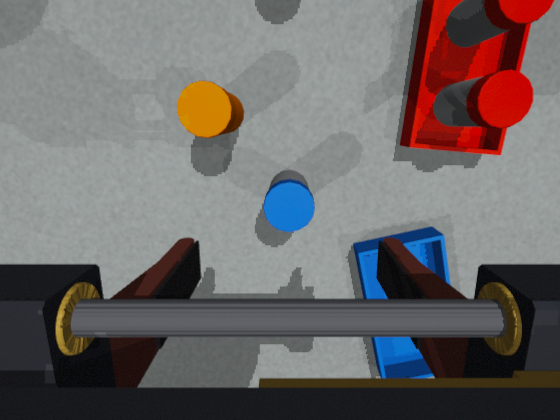

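Both red cans stand in the red tray, lids at (500,98) and (525,5). The blue lid at (289,205) is centred, so I'll pick it the same way.

```bash
python3 -m inch '[[[0,0,25,0,0,0,100],[0,0,55,0,0,0,100],[0,0,85,0,0,0,100],[0,0,110,0,0,0,100],[0,0,128,0,0,0,100],[0,0,128,0,0,0,100],[0,0,128,0,0,0,0],[0,0,128,0,0,0,0],[0,0,128,0,0,0,0],[0,0,128,0,0,0,0],[0,0,128,0,0,0,0],[0,0,128,0,0,0,0],[0,0,128,0,0,0,0],[0,0,128,0,0,0,0],[0,0,120,0,0,0,0],[0,0,105,0,0,0,0],[0,0,85,0,0,0,0],[0,0,60,0,0,0,0],[0,0,30,0,0,0,0],[0,0,16,0,0,0,0]]]'
```

```text
t: 18.65
ee_pos: [477.1, -111.8, 166.6]
orientation: [2.22, 2.22, 0.002]
ft_force: [0.0, 0.0, -0.6]
width: 41.4
grasp_force: 30.0
```

```bash
python3 -m inch '[[[-15,13,0,0,0,0,0],[-40,33,0,0,0,0,0],[-70,58,0,0,0,0,0],[-100,83,0,0,0,0,0],[-130,108,0,0,0,0,0],[-155,129,0,0,0,0,0],[-163,136,0,0,0,0,0],[-163,136,0,0,0,0,0],[-163,136,20,0,0,0,0],[-163,136,45,0,0,0,0],[-163,136,70,0,0,0,0],[-163,136,90,0,0,0,0],[-163,136,100,0,0,0,0],[-163,136,106,0,0,0,0],[-163,136,106,0,0,0,0]]]'
```

```text
t: 20.15
ee_pos: [611.8, -274.0, 57.9]
orientation: [-2.22, -2.221, 0.0]
ft_force: [-0.4, 0.4, -0.3]
width: 41.6
grasp_force: 30.0
```

```bash
python3 -m inch '[[[0,0,1,0,0,0,100],[0,0,1,0,0,0,100],[0,0,1,0,0,0,100],[0,0,1,0,0,0,100],[0,0,1,0,0,0,100],[0,0,-25,0,0,0,100],[0,0,-65,0,0,0,100],[0,0,-105,0,0,0,100],[0,0,-122,0,0,0,100],[25,-8,-122,0,0,0,100],[65,-22,-122,0,0,0,100],[110,-37,-122,0,0,0,100],[155,-53,-122,0,0,0,100],[200,-68,-122,0,0,0,100],[245,-83,-122,0,0,0,100],[290,-99,-122,0,0,0,100],[335,-114,-122,0,0,0,100],[370,-126,-122,0,0,0,100],[382,-130,-122,0,0,0,100],[382,-130,-122,0,0,0,100]]]'; python3 -m inch '[[[0,0,0,0,0,0,100],[0,0,0,0,0,0,100]]]'; python3 w.py w5.png; python3 m.py
```

```text
t: 22.15
ee_pos: [482.1, 108.4, 180.2]
orientation: [2.218, 2.224, 0.0]
ft_force: [0.3, 0.5, 0.4]
width: 87.7
grasp_force: 0.0
t: 22.35
ee_pos: [482.9, 106.2, 180.0]
orientation: [2.223, 2.22, -0.0]
ft_force: [1.3, -0.8, 0.4]
width: 88.1
grasp_force: 0.0
tcp [482.9 106.1 180. ] [[0.002, 1.0], [1.0, -0.002], [-0.0, 0.0]] 22.4 87.74140832293237
red [ 385  202  116   97 5067] [[614.7, 76.4], [638.4, 59.2]]
red [131 239  62  58 764] [[373.3, 51.4], [353.6, 29.7]]
red [383 337  39  17 454] [[584.5, -24.1], [602.7, -59.3]]
blue [ 263  177   52   53 2092] [[482.9, 108.4], [482.9, 96.9]]
red tray ((637.7094116210938, 9.001144409179688), (159.08970642089844, 86.55071258544922), 84.99282836914062)
blue tray ((604.85009765625, -239.4574737548828), (86.6504135131836, 161.26837158203125), 12.890847206115723)
orange lid [296.4 252.3] 165 [412.7 -35.1]
dark [119.  175.3] [ 86 143  43  55 211] [643.8 483.3] [630.9 453.9]
```

View pics/w5.png

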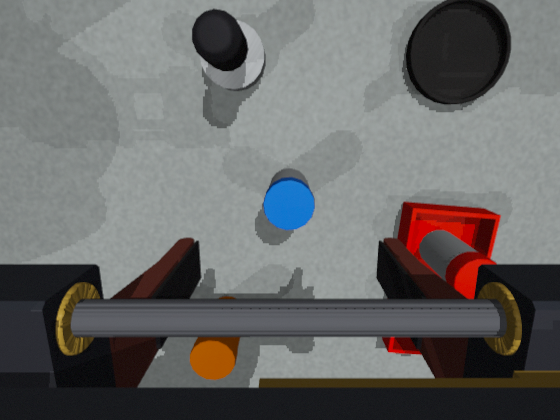

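The blue lid is centred at (289,204). The tamper handle is at (219,38) with its base at (233,55), and the dock is at (458,52). I'll pick this can and locate the tamper and dock from this view.

```bash
python3 - <<'E'
from h import *
im=grab('wrist')
print('handle',ray(im,217,35,95).round(1),'base',ray(im,233,53,22).round(1),'dock',ray(im,458.5,50,14).round(1))
E
python3 -m inch '[[[2,0,25,0,0,0,100],[2,0,55,0,0,0,100],[2,0,85,0,0,0,100],[2,0,110,0,0,0,100],[2,0,128,0,0,0,100],[2,0,128,0,0,0,100],[2,0,128,0,0,0,0],[2,0,128,0,0,0,0],[2,0,128,0,0,0,0],[2,0,128,0,0,0,0],[2,0,128,0,0,0,0],[2,0,128,0,0,0,0],[2,0,128,0,0,0,0],[2,0,128,0,0,0,0],[2,0,120,0,0,0,0],[2,0,105,0,0,0,0],[2,0,85,0,0,0,0],[2,0,60,0,0,0,0],[2,0,30,0,0,0,0],[2,0,16,0,0,0,0]]]'
```

```text
handle [433.5 231.2  95. ] base [433.3 232.8  22. ] dock [637.8 236.6  14. ]
t: 24.5
ee_pos: [483.2, 109.6, 166.6]
orientation: [2.22, 2.22, 0.004]
ft_force: [0.1, -0.8, -0.5]
width: 41.5
grasp_force: 30.0
```

```bash
python3 -m inch '[[[-20,7,0,0,0,0,0],[-50,18,0,0,0,0,0],[-88,32,0,0,0,0,0],[-126,46,0,0,0,0,0],[-164,60,0,0,0,0,0],[-202,74,0,0,0,0,0],[-240,87,0,0,0,0,0],[-275,100,0,0,0,0,0],[-300,109,0,0,0,0,0],[-313,114,0,0,0,0,0],[-313,114,0,0,0,0,0],[-313,114,0,0,0,0,0],[-313,114,20,0,0,0,0],[-313,114,45,0,0,0,0],[-313,114,70,0,0,0,0],[-313,114,90,0,0,0,0],[-313,114,100,0,0,0,0],[-313,114,106,0,0,0,0],[-313,114,106,0,0,0,0],[-313,114,106,0,0,0,0]]]'
```

```text
t: 26.5
ee_pos: [596.9, -203.5, 58.9]
orientation: [2.22, 2.221, 0.001]
ft_force: [0.1, 0.9, -0.7]
width: 41.5
grasp_force: 30.0
```

```bash
python3 -m inch '[[[0,0,1,0,0,0,100],[0,0,1,0,0,0,100],[0,0,1,0,0,0,100],[0,0,1,0,0,0,100],[0,0,1,0,0,0,100],[0,0,-25,0,0,0,100],[0,0,-65,0,0,0,100],[0,0,-105,0,0,0,100],[0,0,-122,0,0,0,100],[0,0,-122,0,0,0,100]]]'; python3 -m inch '[[[25,-9,0,0,0,0,100],[65,-25,0,0,0,0,100],[105,-40,0,0,0,0,100],[145,-55,0,0,0,0,100],[185,-70,0,0,0,0,100],[225,-85,0,0,0,0,100],[265,-100,0,0,0,0,100],[305,-115,0,0,0,0,100],[345,-130,0,0,0,0,100],[385,-145,0,0,0,0,100],[415,-157,0,0,0,0,100],[436,-164,0,0,0,0,100],[436,-164,0,0,0,0,100],[436,-164,0,0,0,0,100],[436,-164,0,0,0,0,100]]]'; python3 w.py w6.png
```

```text
t: 27.5
ee_pos: [598.2, -204.3, 183.3]
orientation: [2.218, 2.218, 0.004]
ft_force: [0.4, 0.2, 0.1]
width: 87.6
grasp_force: 0.0
t: 29.0
ee_pos: [432.1, 231.4, 179.3]
orientation: [-2.222, -2.221, 0.002]
ft_force: [0.2, 0.3, -0.1]
width: 87.7
grasp_force: 0.0
tcp [432.4 231.4 179.5] [[0.001, 1.0], [1.0, -0.001], [-0.001, -0.001]] 29.05 88.08916008399646
red [135 239  58  59 794] [[323.4, 176.9], [303.8, 155.2]]
red [384 239  49  36 484] [[532.7, 186.4], [550.7, 166.3]]
```

View pics/w6.png

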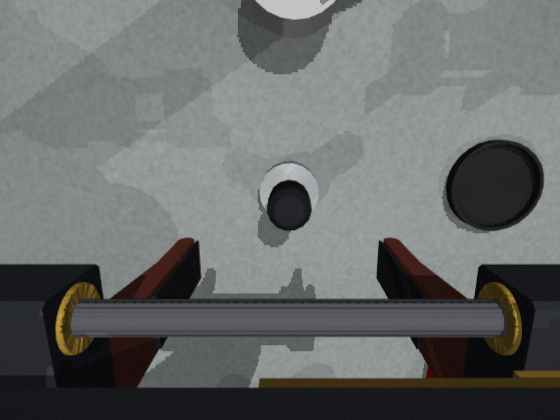

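```bash
python3 - <<'E'
from h import *
im=grab('wrist')
print('handle',ray(im,289,205,92).round(1),'base',ray(im,289.5,190,22).round(1),'dock',ray(im,495,185,14).round(1))
E
python3 -m inch '[[[0,1,25,0,0,0,100],[0,1,55,0,0,0,100],[0,1,85,0,0,0,100],[0,1,103,0,0,0,100],[0,1,110,0,0,0,100],[0,1,110,0,0,0,100],[0,1,110,0,0,0,0],[0,1,110,0,0,0,0],[0,1,110,0,0,0,0],[0,1,110,0,0,0,0],[0,1,110,0,0,0,0],[0,1,110,0,0,0,0],[0,1,110,0,0,0,0],[0,1,110,0,0,0,0],[0,1,107,0,0,0,0],[0,1,100,0,0,0,0],[0,1,90,0,0,0,0],[0,1,80,0,0,0,0],[0,1,70,0,0,0,0],[0,1,70,0,0,0,0]]]'
```

```text
handle [432.7 235.1  92. ] base [433.2 233.7  22. ] dock [637.9 237.3  14. ]
t: 31.1
ee_pos: [434.4, 232.9, 111.8]
orientation: [2.221, 2.221, 0.005]
ft_force: [0.2, 1.0, -2.9]
width: 33.7
grasp_force: 30.0
```

The tamper is held (33.7 mm, 2.9 N). The dock lies +204 mm in x and +3 mm in y from it, so I'll carry it slowly and lower it.

```bash
python3 -m inch '[[[0,8,0,0,0,0,0],[1,25,0,0,0,0,0],[1,50,0,0,0,0,0],[2,80,0,0,0,0,0],[2,110,0,0,0,0,0],[2,140,0,0,0,0,0],[3,167,0,0,0,0,0],[3,188,0,0,0,0,0],[3,200,0,0,0,0,0],[3,204,0,0,0,0,0],[3,204,0,0,0,0,0],[3,204,0,0,0,0,0],[3,204,8,0,0,0,0],[3,204,18,0,0,0,0],[3,204,26,0,0,0,0],[3,204,31,0,0,0,0],[3,204,34,0,0,0,0],[3,204,34,0,0,0,0],[3,204,34,0,0,0,0]]]'; python3 w.py w7.png
```

```text
t: 33.0
ee_pos: [637.6, 235.4, 76.1]
orientation: [2.221, 2.221, 0.001]
ft_force: [-0.2, -0.3, -3.5]
width: 34.0
grasp_force: 30.0
tcp [637.5 235.5  76.2] [[0.0, 1.0], [1.0, -0.0], [0.0, 0.001]] 33.05 34.176022792577555
```

View pics/w7.png

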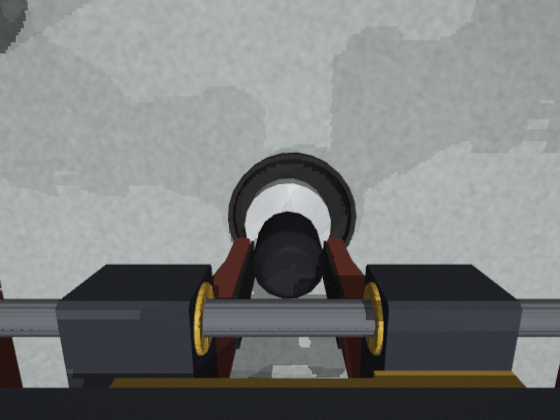

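The steel base at about x=288 px sits inside the dock ring at about 292 px, with margin all round. I'll set it down, release, rise and back off for a final check.

```bash
python3 -m inch '[[[0,0,1,0,0,0,0],[0,0,1,0,0,0,0],[0,0,1,0,0,0,100],[0,0,1,0,0,0,100],[0,0,1,0,0,0,100],[0,0,1,0,0,0,100],[0,0,1,0,0,0,100],[0,0,1,0,0,0,100],[0,0,-20,0,0,0,100],[0,0,-60,0,0,0,100],[0,0,-100,0,0,0,100],[0,0,-140,0,0,0,100],[0,-25,-140,0,0,0,100],[0,-60,-140,0,0,0,100],[0,-100,-140,0,0,0,100],[0,-140,-140,0,0,0,100],[0,-180,-140,0,0,0,100],[0,-200,-140,0,0,0,100],[0,-200,-140,0,0,0,100],[0,-200,-140,0,0,0,100]]]'
python3 - <<'E'
from h import *
b=grab('scene')
cv2.imwrite('pics/end_scene.png',cv2.cvtColor(cv2.resize(b['frame'][70:390,80:450],None,fx=1.85,fy=1.85),cv2.COLOR_RGB2BGR))
E
python3 w.py w8.png; python3 m.py
```

```text
t: 35.05
ee_pos: [438.0, 235.7, 216.5]
orientation: [2.22, 2.222, 0.002]
ft_force: [1.3, 0.3, -0.2]
width: 87.4
grasp_force: 0.0
tcp [438.6 235.7 216.3] [[0.0, 1.0], [1.0, -0.0], [0.001, 0.001]] 35.15 87.6120787903593
red [134 239  59  59 821] [[315.3, 165.2], [295.8, 143.6]]
red [385 239  51  38 507] [[554.5, 174.6], [573.0, 154.4]]
red [406 345  26  33 517] [[573.6, 56.5], [595.0, 17.6]]
red tray ((637.271728515625, 9.198211669921875), (158.77911376953125, 86.0978775024414), 85.00068664550781)
blue tray ((605.0282592773438, -239.41661071777344), (86.57245635986328, 161.25717163085938), 12.899077415466309)
orange lid [296.5 252.2] 164 [413.  -35.5]
dark [117.2 176.4] [ 85 143  44  55 206] [640.6 488.8] [627.9 459. ]
```

View pics/end_scene.png

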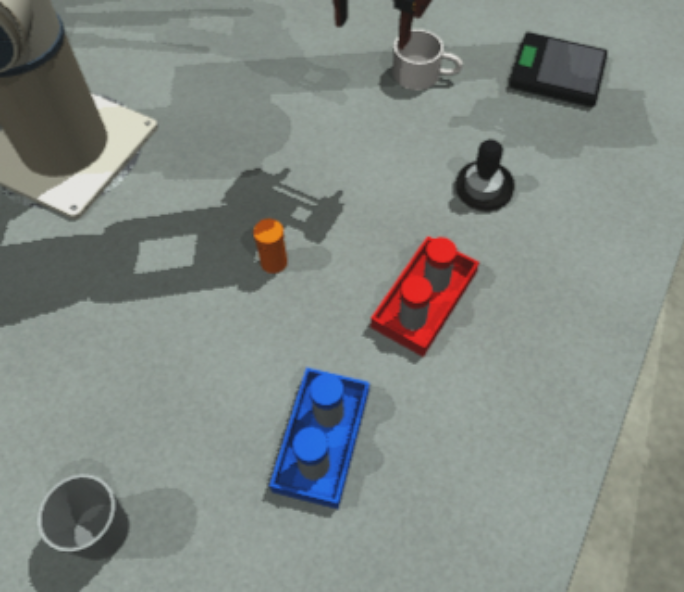

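View pics/w8.png

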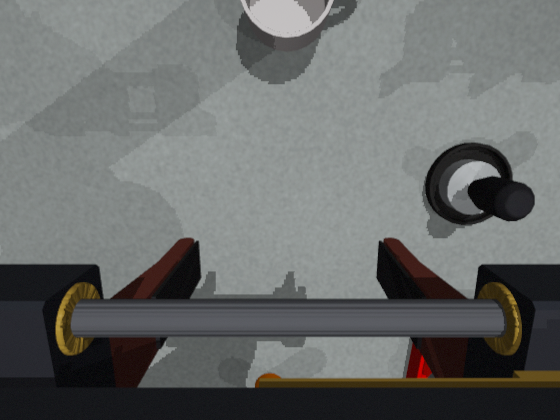

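The scene view shows both red cans upright in the red tray at (440,265) and (415,305), and both blue cans upright in the blue tray at (327,400) and (311,455). The tamper stands upright in its dock at (487,180), and the cup, pitcher and orange can have not moved. The wrist view has the tamper base at about (473,186) against the dock centre at (469,184). The robot is clear of everything, so I'll hand in.

```bash
python3 -c "
from workcell import ctrl
print(ctrl.close_job())"
```

```text
the job is handed in; nothing more can be done
None
```

I handed the job in at about 35 s with both red cans in the red tray, both blue cans in the blue tray and the tamper in its dock, all upright in the last pictures, and the cup and pitcher not visibly moved; one red can slipped from the first grip, stayed standing and was re-gripped lower, and the hand-in call returned no verdict.

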